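# Uncover the test jack and plug in the probe

### The arm

A 6-joint arm with a two-finger parallel gripper is mounted at the origin on the work surface. World frame = base frame: x ahead of the robot, y to its left, z up, the work surface at z = 0. Lengths are in m, angles in rad, forces in N, time in s.
With the tool pointing down it reaches from about 0.4 to 0.925 m from the base axis. Payload 3.4 kg.
Tool frame: the origin (TCP) lies at the very end of the fingers, on their centre line; the grasp point (between the pads) lies 19 mm behind it; z points along the fingers, y is the direction in which the jaws open and shut (so a half turn about z gives the same grasp; the last joint's range is limited). The gripper opens to 85 mm and grips with 20 to 120 N. Pads are 22 mm wide; open, the fingers measure 114 mm over their backs; the gripper's body (76 mm by 85 mm) begins 54 mm behind the grasp point. The pads swing forward as they close: fully open they stand 13 mm farther back than shut.
Start: joints at [1.089, 0.307, 1.506, -0, 1.328, -0.073], TCP at [0.229, 0.528, 0.231] pointing down, gripper open.
Joint ranges: [-3.12, 3.12], [-1.05, 2.28], [0.14, 2.33], [-1.42, 4.57], [0.1, 2.73], [-2.68, 2.68]. Speed limits (rad/s): [2.57, 2.57, 3.14, 3.14, 3.14, 3.14].

### API

Orientations are given as a unit quaternion [w, x, y, z].
In Python, from plant import ctrl, imaging, finder gives the robot as it stands.
- The arm moves only by the tool play_rows, never from a script. Its argument "moves" is text: rows parted by semicolons, each of 7 numbers parted by spaces: the shift along the tool's x, y, z in cm, then the turn, a rotation vector about the tool's x, y, z in rad, then the finger opening in cm, from 0 to 8.54. In form: x y z rx ry rz gripper; .... A call has 1 to 5 rows; each row is the pose to reach, as a shift and turn from the pose commanded when the call began, along the tool's axes at that moment; what a row does not reach only later rows make up. A row lasts 1/10 s, in which the tool goes at most 50 mm and 8.59 degrees, less where a joint would pass 70% of its speed; a pose out of reach is approached as far as the arm can. A call with a gripper value outside its range is refused whole. The fingers move at their own pace and stop on an object; the grip force is fixed at half the most. Time passes only in rows, so rows that repeat a pose let the fingers close. It gives the time, the measured TCP pose, the force and the opening at its end, in the units of the state.
- ctrl.state(): the state, without advancing time (a new reading comes with each control period).
- imaging.capture(name): name is "scene" or "top" or "wrist"; returns the picture (480x640x3 uint8, red, green, blue); there is no depth.
- imaging.camera_info(name): a dict with "fx", "fy", "cx", "cy" (pixels), "view" (4x4, takes a point from world to camera coordinates). Camera axes: x right, y up, looking along -z (the intrinsics and any distortion apply to the point x, -y, -z); pixel columns grow to the right and rows downward; lengths in m; the calibration is good to about 2 mm. A picture is of the moment at which its call begins: read the wrist's pose just before it. camera_info takes no time and is no camera call; for the wrist camera it gives the pose at the moment of the call.
- ctrl.sign_off(): hands the job in, once; it reports no verdict.
Trained networks look in the newest picture that a camera, given by its name, has taken for a name from the list of things; names that differ only in an ending like _2 or _b are one class to them, and where a whole thing is asked for, a point or a joint stands for the part that bears it (a point fixed in the world has none). Each returns a list of dicts, best first, with "confidence" (0 to 1); they miss things now and then, are a little off and sometimes report something else, mostly with a low value. They report only what shows in the picture. A call takes as long as a camera call.
- finder.recognise(camera, label): "point" ([column, row] in pixels, amid what is visible of it).
- finder.silhouettes(camera, label): "region" (480x640 bool, what is visible of it) and "point" ([column, row] in pixels, amid what is visible of it).
The state is a dict: "time": time; "joint_pos": joint angles; "qvel": joint speeds; "joint_torque": joint torques, N m; "eef_pos": TCP position; "orientation": TCP orientation; "ft_force": force on the tool from outside, world axes, zero at the start; "wrist_torque": the same for the moment, N m; "opening": opening from 0.0 (shut) to 1.0 (fully open).
Only numpy, scipy, OpenCV 4.12 (cv2) and the standard library are available. Lean on these libraries where they do the work, as an engineer would, in place of code of your own. Each camera call takes 0.05 s, during which the arm holds its last target.

### The job

Uncover the red-ringed test jack: lift off its blue cap and set the cap on the sloped metal rest, standing flat near the middle of the plate with its knob up. Then take the red-handled probe out of its stand and plug its pin into the red-ringed jack until it is fully home, and let go. Leave the other things on the bench where they are.

Things in the scene. Friction and masses are not known exactly. Their poses are not given: they have to be found in the camera images.
- test_jack: the terminal to use, fixed to the bench: white square base 80 x 80 x 25 mm with a flat red disc (72 mm across) on it, and in its middle an upright square brass post 26 x 26 mm whose top is 70 mm above the bench. Origin: centre of the underside; z up. At the start the blue cap covers the top 14 mm of the post. It may stand in either of two places, exchanged with the green-ringed jack
- test_jack_mouth (a point): centre of the round opening in the flat top of the red-ringed jack's brass post, 70 mm above the bench; the hole goes straight down, 11 mm in diameter, 40 mm deep, with a nearly sharp edge
- ground_jack: the other terminal, not to be used: same shape and size, but with a green disc and no cap. Fixed. Origin: centre of the underside
- cap: loose blue round cap, about 40 g: an upside-down cup of 47 mm outside diameter, 19 mm high, 41 mm inside diameter and 14 mm deep inside, with a round upright knob on top, 16 mm in diameter and 26 mm tall (19 to 45 mm above the origin). Origin: centre of its lower rim; z up along the knob. It sits loosely over the square post and lifts straight up
- cap_rest: fixed stand of the sloped rest: dark foot 90 x 80 x 12 mm with a short round column. Origin: centre of the underside on the bench; its -x side is the low side of the slope. It may be on the left or on the right, exchanged with the probe stand
- rest_plate: sloped bare aluminium plate on top of that stand, 80 mm (x) by 70 mm (y), 6 mm thick, about 50 mm above the bench, tilted 15 degrees (0.26 rad) so that it falls towards its -x edge, where a black lip stands 6 mm above the plate. Origin: centre of the plate's upper face; z is the face's normal, x points up the slope. Grippy enough that the cap stays where it is set
- probe_stand: fixed black stand with the probe standing in it: foot 70 x 70 x 10 mm, block 40 x 40 mm up to 45 mm above the bench, with a 12 mm hole, 34 mm deep, in its top. Origin: centre of the underside
- probe: loose cordless probe, about 50 g, upright in its stand: bare steel pin 8 mm in diameter and 32 mm long whose last 5 mm taper to 4 mm in diameter, then a black shoulder disc 23 mm in diameter and 5 mm thick, then a round red handle 18 mm in diameter and 58 mm long (37 to 95 mm above the origin). Origin: the pin's tip, on its axis; z up along the handle. It lifts straight up out of the stand
- probe_shoulder (a point): on the probe's axis, at the underside of the shoulder disc, 32 mm above the tip; it lies on the jack's top face when the probe is fully home
- objective: bystander: steel microscope objective, 32 mm in diameter, 43 mm tall, loose; origin under its centre
- micrometer: bystander: steel micrometer head lying down, 110 mm long, 18 mm thick, loose; origin under its thimble
- dish: bystander: shallow glass dish 100 mm across, 16 mm high, loose; origin under its centre
- wafer_box: bystander: flat black box 130 x 130 x 28 mm, loose; origin under its centre
- solvent: bystander: white bottle with red cap, 64 mm in diameter, 150 mm tall, loose; origin under its centre
- driver: bystander: screwdriver with orange handle lying down, 160 mm long, loose; origin under its middle
- jar: bystander: amber jar with black lid, 60 mm in diameter and 60 mm tall, loose; origin under its centre

How it is judged:
By the outcome, as a careful person would: the job done as asked, in the order asked, and still so for the second after the job is handed in, with the robot touching nothing.
It also fails if it takes over 58 s, if anything falls off the work surface, if the arm or the gripper's body presses on something with over 40 N, if the wrist force passes 120 N, or if a joint passes its speed limit or range.

## Working session

There is one attempt and no reset: what is moved stays moved. The work goes in short steps, Python scripts to look and compute and a tool call to move; the robot and the scene stay as the last step left them, time stands still between calls to the robot, and variables do not carry over. Pictures are saved under pics/ and viewed, and the job is handed in when it is done.

Besides the shell and the picture viewer there is one more tool, called after "Request:" as name(argument=value, ...) on one line, values as JSON. play_rows: Moves the arm, as the interface text tells. Its arguments: {"type":"object","properties":{"moves":{"type":"string"}},"required":["moves"]}

```bash
ls; mkdir -p pics; cat > h.py <<'E'
import numpy as np, cv2
from plant import ctrl, imaging, finder
def snap(n,f):
    im=imaging.capture(n); cv2.imwrite(f'pics/{f}.png',im[:,:,::-1]); return im
E
python3 - <<'E'
from h import *
for n in ['scene','top','wrist']:
    i=imaging.camera_info(n); print(n,{k:(np.round(v,4).tolist() if not isinstance(v,(str,dict)) else v) for k,v in i.items()})
    snap(n,n+'0')
print(ctrl.state())
E
```

```text
pics
scene {'fx': 616.7534, 'fy': 616.7534, 'cx': 322.2273, 'cy': 236.9421, 'view': [[0.7975, 0.6032, 0.0061, -0.4953], [-0.5148, 0.6753, 0.5281, 0.2431], [0.3144, -0.4243, 0.8492, -1.42], [0.0, 0.0, 0.0, 1.0]]}
top {'fx': 567.6885, 'fy': 567.6885, 'cx': 321.8642, 'cy': 235.3788, 'view': [[0.0128, -0.9999, -0.005, 0.0226], [0.9982, 0.0125, 0.0591, -0.5621], [-0.059, -0.0058, 0.9982, -1.1252], [0.0, 0.0, 0.0, 1.0]]}
wrist {'fx': 390.7864, 'fy': 390.7864, 'cx': 321.7561, 'cy': 232.6565, 'view': [[0.3966, 0.918, -0.0004, -0.5755], [-0.8675, 0.3747, -0.3271, 0.0437], [-0.3002, 0.1301, 0.945, -0.3799], [0.0, 0.0, 0.0, 1.0]]}
{'time': 0.15, 'joint_pos': array([ 1.08853350e+00,  3.07396273e-01,  1.50736082e+00,  4.08133801e-07,
        1.32842213e+00, -7.34955169e-02]), 'qvel': array([-0.00083884, -0.00416341, -0.00275395,  0.00113245,  0.00029928,
        0.00112804]), 'joint_torque': array([ 6.50311540e-05, -4.57976246e+01, -2.52221221e+01, -2.26382926e-04,
        8.50057870e-03,  3.15890759e-05]), 'eef_pos': array([0.22832218, 0.52714427, 0.23060018]), 'orientation': array([-2.17801993e-04,  2.02963667e-01,  9.79185948e-01, -7.62800210e-04]), 'ft_force': array([-1.03032199, -0.6334126 , -0.63122215]), 'wrist_torque': array([-0.03703163,  0.02673125,  0.0145757 ]), 'opening': 0.999285068367188}
```

View pics/top0.png

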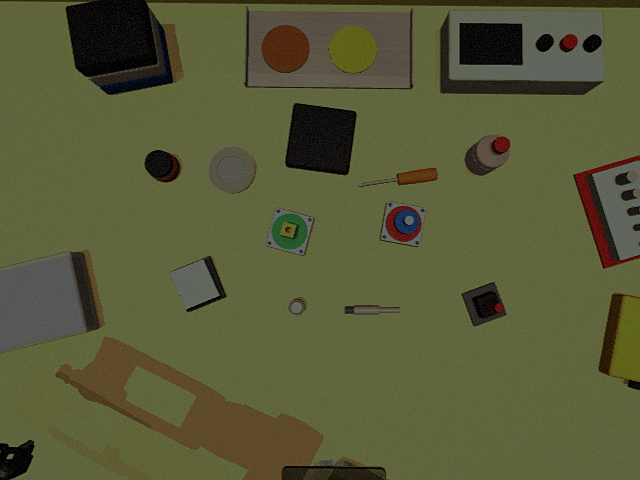

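View pics/scene0.png

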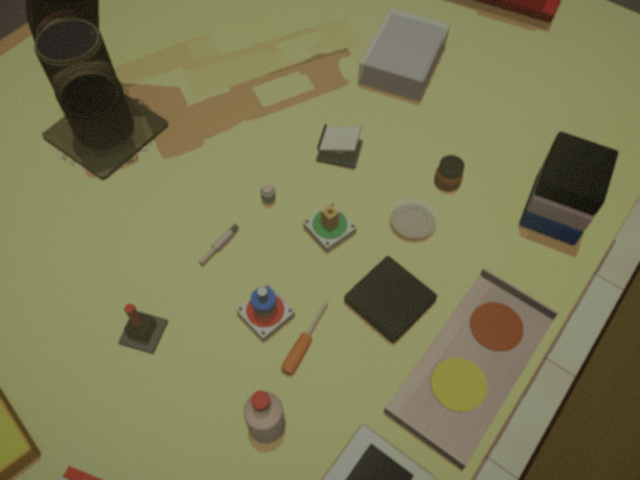

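View pics/wrist0.png

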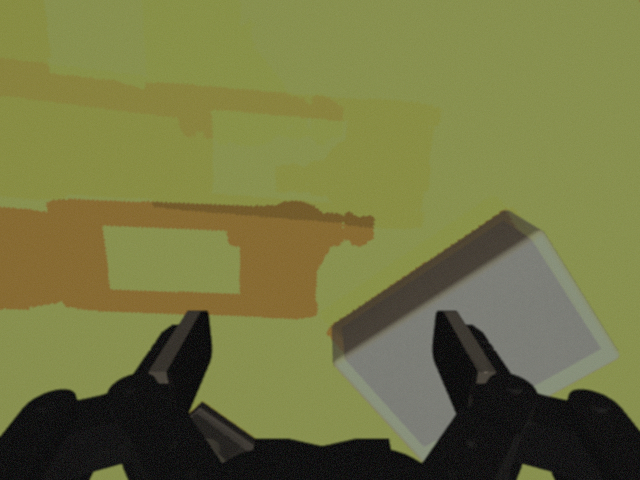

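Top view: the capped red jack is at about (404,222), the green jack at (290,231), the rest at (198,284) on the left, and the probe stand at (484,304). I'll zoom in and use the networks to measure.

```bash
cat >> h.py <<'E'
def ray(info,px):
    V=np.array(info['view']);R=V[:3,:3];t=V[:3,3]
    d=np.array([(px[0]-info['cx'])/info['fx'],-(px[1]-info['cy'])/info['fy'],-1.])
    d=R.T@d; return -R.T@t,d/np.linalg.norm(d)
def atz(info,px,z):
    c,d=ray(info,px); return c+d*(z-c[2])/d[2]
def proj(info,P):
    V=np.array(info['view']);p=V[:3,:3]@np.asarray(P)+V[:3,3]
    return np.array([info['cx']+info['fx']*p[0]/-p[2],info['cy']+info['fy']*-p[1]/-p[2]])
def tri(obs):
    A=np.zeros((3,3));b=np.zeros(3)
    for i,px in obs:
        c,d=ray(i,px);M=np.eye(3)-np.outer(d,d);A+=M;b+=M@c
    return np.linalg.solve(A,b)
E
python3 - <<'E'
from h import *
t=cv2.imread('pics/top0.png');s=cv2.imread('pics/scene0.png')
def crop(im,c,r=28,k=7):
    x,y=c;return cv2.resize(im[y-r:y+r,x-r:x+r],None,fx=k,fy=k,interpolation=cv2.INTER_CUBIC)
cv2.imwrite('pics/tz.png',np.hstack([crop(t,(404,222),28,5),crop(t,(198,284),28,5)]))
T=np.hstack([crop(t,c,28,4) for c in [(404,222),(198,284),(484,304)]])
S=np.hstack([crop(s,c,28,4) for c in [(265,308),(340,144),(142,325)]])
T=cv2.convertScaleAbs(np.vstack([T,S]),alpha=1.6)
cv2.imwrite('pics/z.png',T)
I={n:imaging.camera_info(n) for n in['top','scene']}
for n in ['top','scene']:
  for l in ['cap','test_jack','rest_plate','cap_rest','probe','probe_stand','ground_jack']:
    r=finder.silhouettes(n,l)[:2]
    print(n,l,[(np.round(q['point'],1),round(q['confidence'],2),int(q['region'].sum())) for q in r])
E
```

```text
top cap [(array([404.7, 218.5]), 0.88, 443)]
top test_jack [(array([392.1, 228.5]), 0.7, 1114)]
top rest_plate [(array([196.3, 284.2]), 0.79, 1601)]
top cap_rest [(array([198.6, 284.9]), 0.7, 1922)]
top probe [(array([495.2, 305.1]), 0.55, 224)]
top probe_stand [(array([481. , 302.9]), 0.71, 1019)]
top ground_jack [(array([288.6, 231.3]), 0.8, 1578), (array([393.3, 228.1]), 0.2, 1073)]
scene cap [(array([262.6, 296.4]), 0.87, 567)]
scene test_jack [(array([269. , 314.2]), 0.72, 1364), (array([340.1, 143.4]), 0.25, 1588)]
scene rest_plate [(array([341.3, 137.7]), 0.91, 961), (array([267.7, 314.3]), 0.49, 1286)]
scene cap_rest [(array([341. , 146.1]), 0.95, 1572)]
scene probe []
scene probe_stand [(array([145.9, 332.8]), 0.65, 1288), (array([269.4, 417.9]), 0.16, 1706)]
scene ground_jack [(array([329.3, 226.8]), 0.72, 1560)]
```

View pics/z.png

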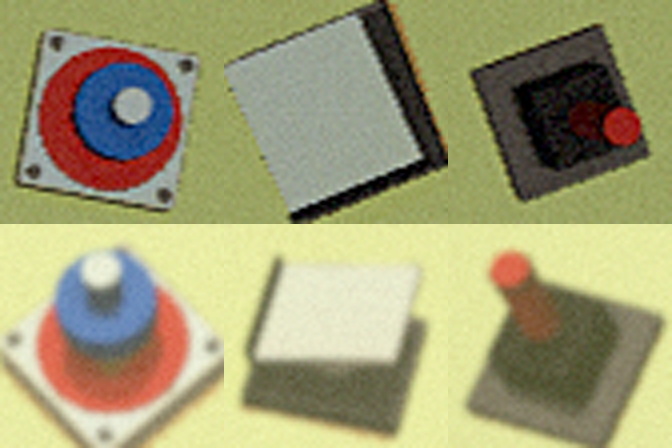

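```bash
python3 - <<'E'
from h import *
I={n:imaging.camera_info(n) for n in['top','scene']}
def u(c,x,y): return (c[0]-28+(x+.5)/4-.5, c[1]-28+(y+.5)/4-.5)
f=lambda a:np.round(np.array(a),4).tolist()
k=u((404,222),132,105);ks=u((265,308),100,46)
print('knob',f(atz(I['top'],k,.101)),f(atz(I['scene'],ks,.101)),f(tri([(I['top'],k),(I['scene'],ks)])))
p=u((484,304),174,126);ps=u((142,325),63,44)
print('probe',f(atz(I['top'],p,.108)),f(atz(I['scene'],ps,.108)),f(tri([(I['top'],p),(I['scene'],ps)])))
# jack base corners top view (z=.025)
c=[atz(I['top'],u((404,222),x,y),.025) for x,y in [(43,30),(200,52),(166,210),(15,184)]]
print('jack',f(np.mean(c,0)),[f(q) for q in c])
c=[atz(I['top'],u((484,304),x-448,y),.01) for x,y in [(472,72),(602,26),(652,155),(524,201)]]
print('stand',f(np.mean(c,0)),[f(q) for q in c])
t=[(2,65),(138,15),(196,158),(68,212)]
s=[(408-0,362-224),(420,266-224),(280,262-224),(256,358-224)]
for z,(x,y) in zip([.06,.04,.04,.06],t): print('plate',f(atz(I['top'],u((198,284),x-0,y),z)))
for (x,y) in s: print('plateS',f(atz(I['scene'],u((340,144),x-224,y),.05)))
E
```

```text
knob [0.5877, -0.1321, 0.101] [0.5868, -0.1337, 0.101] [0.5871, -0.1329, 0.1002]
probe [0.4286, -0.2975, 0.108] [0.4282, -0.299, 0.108] [0.4281, -0.2984, 0.1068]
jack [0.5873, -0.1303, 0.025] [[0.6316, -0.0986, 0.025], [0.6215, -0.1772, 0.025], [0.5422, -0.1604, 0.025], [0.5542, -0.0851, 0.025]]
stand [0.4284, -0.2977, 0.01] [[0.4485, -0.2524, 0.01], [0.4723, -0.3177, 0.01], [0.4082, -0.3424, 0.01], [0.3845, -0.2783, 0.01]]
plate [0.4849, 0.3214, 0.06]
plate [0.5102, 0.2606, 0.04]
plate [0.4405, 0.2304, 0.04]
plate [0.4148, 0.2877, 0.06]
plateS [0.5128, 0.2692, 0.05]
plateS [0.4783, 0.3293, 0.05]
plateS [0.415, 0.2845, 0.05]
plateS [0.446, 0.2217, 0.05]
```

```bash
cat >> h.py <<'E'
from scipy.spatial.transform import Rotation as Ro
def Rq(q): return Ro.from_quat([q[1],q[2],q[3],q[0]])
def Rtool(az, tilt=0.0, tdir=0.0):
    """tool y horizontal azimuth az (tool down), then z_tool tilted by tilt toward azimuth tdir"""
    y=np.array([np.cos(az),np.sin(az),0]);z=np.array([0,0,-1.]);x=np.cross(y,z)
    R=Ro.from_matrix(np.stack([x,y,z],1))
    ax=np.array([np.sin(tdir),-np.cos(tdir),0])  # rotates -z toward tdir
    return Ro.from_rotvec(ax*tilt)*R
def delta(P,R):
    s=ctrl.state();R0=Rq(s['orientation'])
    d=R0.inv().apply(np.asarray(P)-s['eef_pos'])*100
    r=(R0.inv()*R).as_rotvec()
    print('t',s['time'],'eef',np.round(s['eef_pos'],4),'F',np.round(s['ft_force'],1),'op',round(s['opening'],3))
    print('MOVE cm',np.round(d,2),'rot',np.round(r,3),'|d|',round(np.linalg.norm(d),2),'deg',round(np.degrees(np.linalg.norm(r)),1))
    return d,r
E
python3 - <<'E'
from h import *
from scipy.optimize import least_squares
I={n:imaging.camera_info(n) for n in['top','scene']}
def u(c,x,y): return np.array((c[0]-28+(x+.5)/4-.5, c[1]-28+(y+.5)/4-.5))
T=[u((198,284),x,y) for x,y in [(2,65),(138,15),(196,158),(68,212)]]
S=[u((340,144),x-224,y-224) for x,y in [(420,266),(408,362),(256,358),(280,262)]]
# corners order: high +y, high -y, low -y, low +y
def res(p,full=False):
    x,y,z,yaw,lo,tilt=p
    R=Ro.from_euler('ZY',[yaw,-tilt]).as_matrix()
    P=[np.array([x,y,z])+R@np.array(q) for q in [(.04,.035,0),(.04,-.035,0),(-.04+lo,-.035,0),(-.04+lo,.035,0)]]
    r=[proj(I['top'],a)-b for a,b in zip(P,T)]+[proj(I['scene'],a)-b for a,b in zip(P,S)]
    return np.append(np.ravel(r),[(tilt-.2618)/.01,(z-.05)/.002])
o=least_squares(res,[.46,.275,.05,.4,0,.26]);print(np.round(o.x,4));print(np.round(o.fun,1))
p=o.x
R=Ro.from_euler('ZY',[p[3],-p[5]]).as_matrix();print('normal',np.round(R[:,2],3))
print('cap grasp start'); delta([.587,-.133,.16],Rtool(-.22))
E
```

```text
[ 0.4627  0.2756  0.05    0.4065 -0.0006  0.2587]
[-0.9  0.3 -1.2 -1.2  1.3  0.   0.2  0.3  0.9 -0.2 -2.8 -0.2 -0.3  0.1
  1.3  0.7 -0.3  0. ]
normal [-0.235 -0.101  0.967]
cap grasp start
t 0.85 eef [0.2286 0.5276 0.2313] F [-0.4 -0.4  0. ] op 1.003
MOVE cm [-59.15 -46.37   7.13] rot [ 0.    -0.     1.382] |d| 75.5 deg 79.2
```

Request:
play_rows(moves="-59.15 -46.37 6 0 0 1.382 8.54;-59.15 -46.37 6 0 0 1.382 8.54;-59.15 -46.37 6 0 0 1.382 8.54;-59.15 -46.37 6 0 0 1.382 8.54;-59.15 -46.37 6 0 0 1.382 8.54")

```text
time: 1.35
eef_pos: [0.3481, 0.307, 0.2115]
orientation: [0.0, 0.55, 0.835, 0.0]
ft_force: [0.6, -0.8, -0.1]
opening: 1.005
```

```bash
python3 - <<'E'
from h import *
delta([.587,-.133,.17],Rtool(-.22))
print(ctrl.state()['joint_pos'])
E
```

```text
t 1.35 eef [0.3481 0.307  0.2115] F [ 0.6 -0.8 -0.1] op 1.005
MOVE cm [-49.86   4.54   4.15] rot [ 0.001 -0.     0.627] |d| 50.24 deg 35.9
[ 6.31872823e-01  1.69203516e-01  1.75529528e+00 -1.72251918e-04
  1.21617513e+00  2.25338398e-01]
```

Request:
play_rows(moves="-49.9 4.5 4.1 0 0 0.627 8.54;-49.9 4.5 4.1 0 0 0.627 8.54;-49.9 4.5 4.1 0 0 0.627 8.54;-49.9 4.5 4.1 0 0 0.627 8.54;-49.9 4.5 4.1 0 0 0.627 8.54")

```text
time: 1.85
eef_pos: [0.4681, 0.0882, 0.1912]
orientation: [0.0, 0.78, 0.626, 0.0]
ft_force: [-0.1, 0.9, -0.2]
opening: 1.001
```

```bash
python3 - <<'E'
from h import *
delta([.587,-.133,.17],Rtool(-.22))
E
```

```text
t 1.85 eef [0.4681 0.0882 0.1912] F [-0.1  0.9 -0.2] op 1.001
MOVE cm [-19.01  16.41   2.13] rot [ 0.001 -0.     0.001] |d| 25.2 deg 0.1
```

Request:
play_rows(moves="-19 16.4 2.1 0 0 0 8.54;-19 16.4 2.1 0 0 0 8.54;-19 16.4 2.1 0 0 0 8.54;-19 16.4 2.1 0 0 0 8.54;-19 16.4 2.1 0 0 0 8.54")

```text
time: 2.35
eef_pos: [0.5869, -0.1309, 0.1701]
orientation: [0.0, 0.779, 0.627, 0.0]
ft_force: [1.4, -0.2, -0.4]
opening: 0.996
```

Request:
play_rows(moves="0 0 0 0 0 0 8.54;0 0 0 0 0 0 8.54")

```text
time: 2.55
eef_pos: [0.5862, -0.13, 0.1695]
orientation: [-0.001, 0.78, 0.626, -0.0]
ft_force: [-0.3, 0.7, 0.9]
opening: 1.0
```

```bash
python3 - <<'E'
from h import *
delta([.587,-.133,.17],Rtool(-.22))
w=imaging.camera_info('wrist')
snap('wrist','w1')
print(proj(w,[.587,-.133,.101]),[proj(w,[.587,-.133+d,.075]) for d in(-.0235,.0235)])
E
```

```text
t 2.55 eef [ 0.5862 -0.13    0.1695] F [-0.3  0.7  0.9] op 1.0
MOVE cm [-0.28  0.14 -0.05] rot [-0.001 -0.     0.002] |d| 0.31 deg 0.2
[322.21590579 257.27471692] [array([329.78119385, 274.11139343]), array([314.18056915, 207.51310794])]
```

View pics/w1.png

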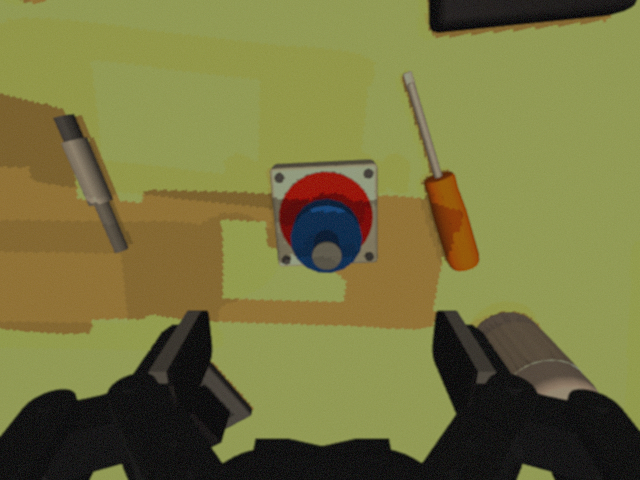

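Knob seen at (326,255) in the wrist view, predicted (322,257), so they agree to about 2 mm.

```bash
python3 - <<'E'
from h import *
w=imaging.camera_info('wrist')
im=cv2.imread('pics/w1.png')
print(np.round(atz(w,(326,255),.101),4))
# red disc centroid, base corners at z=.025
print(np.round(np.mean([atz(w,c,.025) for c in [(272,165),(376,161),(377,261),(278,266)]],0),4))
delta([.5865,-.1325,.077],Rtool(-.22))
E
```

```text
[ 0.5887 -0.1309  0.101 ]
[ 0.5895 -0.1294  0.025 ]
t 2.6 eef [ 0.5855 -0.1288  0.1697] F [-0.7 -0.4  0.3] op 0.999
MOVE cm [-0.35  0.2   9.27] rot [-0.002 -0.001  0.004] |d| 9.28 deg 0.2
```

Request:
play_rows(moves="-0.25 0.2 5 0 0 0 6;-0.25 0.2 8 0 0 0 5;-0.25 0.2 9.2 0 0 0 5;-0.25 0.2 9.2 0 0 0 5;-0.25 0.2 9.2 0 0 0 5")

```text
time: 3.1
eef_pos: [0.5883, -0.1311, 0.0794]
orientation: [0.001, 0.779, 0.628, 0.0]
ft_force: [-0.8, 0.4, 0.3]
opening: 0.582
```

```bash
python3 - <<'E'
from h import *
delta([.5872,-.132,.077],Rtool(-.22))
w=imaging.camera_info('wrist')
snap('wrist','w2'); snap('scene','s2')
im=cv2.imread('pics/s2.png');cv2.imwrite('pics/s2c.png',cv2.resize(im[220:350,190:330],None,fx=4,fy=4))
E
```

```text
t 3.1 eef [ 0.5883 -0.1311  0.0794] F [-0.8  0.4  0.3] op 0.582
MOVE cm [-0.11 -0.08  0.24] rot [0.002 0.    0.006] |d| 0.28 deg 0.4
```

View pics/w2.png

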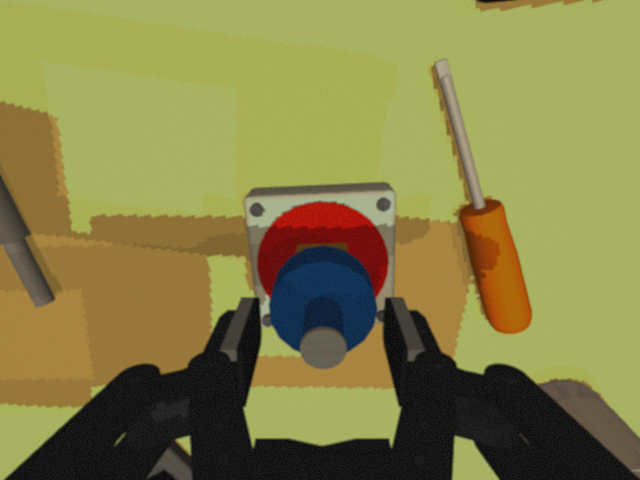

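View pics/s2c.png

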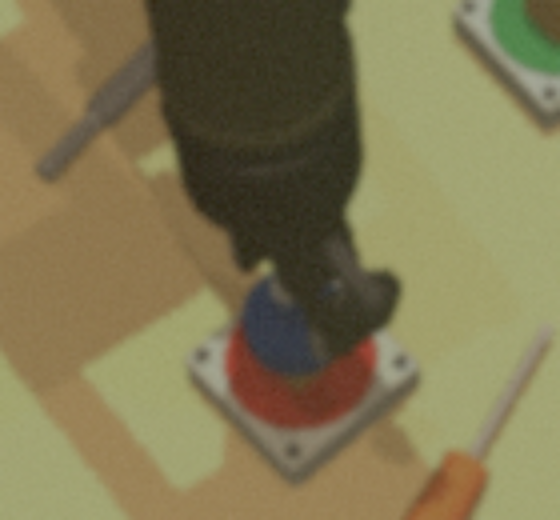

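The knob at (323,347) is centred between the pads (242 and 403). Closing now.

Request:
play_rows(moves="0 0 0.1 0 0 0 1;0 0 0.1 0 0 0 1;0 0 0.1 0 0 0 1;0 0 0.1 0 0 0 1;0 0 0.1 0 0 0 1")

```text
time: 3.7
eef_pos: [0.5882, -0.1319, 0.0783]
orientation: [0.001, 0.779, 0.627, 0.001]
ft_force: [0.3, 1.8, 6.4]
opening: 0.161
```

Request:
play_rows(moves="0 0 0 0 0 0 1;0 0 0 0 0 0 1;0 0 -1 0 0 0 1;0 0 -2 0 0 0 1;0 0 -3 0 0 0 1")

```text
time: 4.2
eef_pos: [0.5876, -0.1318, 0.108]
orientation: [0.0, 0.779, 0.627, 0.0]
ft_force: [-1.3, 0.5, -0.6]
opening: 0.165
```

Request:
play_rows(moves="0 0 -2 0 0 0 1;0 0 -4 0 0 0 1;0 0 -6 0 0 0 1;0 0 -6 0 0 0 1;0 0 -6 0 0 0 1")

```text
time: 4.7
eef_pos: [0.5877, -0.1318, 0.1677]
orientation: [0.001, 0.779, 0.627, 0.0]
ft_force: [-0.4, -0.1, -1.0]
opening: 0.156
```

```bash
python3 - <<'E'
from h import *
print(ctrl.state())
snap('wrist','w3'); snap('scene','s3')
w=imaging.camera_info('wrist')
im=cv2.imread('pics/s3.png');cv2.imwrite('pics/s3c.png',cv2.resize(im[170:350,190:330],None,fx=3,fy=3))
E
```

```text
{'time': 4.7, 'joint_pos': array([-2.90673683e-01,  3.96077386e-01,  1.53685494e+00, -1.21306660e-05,
        1.20725219e+00, -7.56140086e-02]), 'qvel': array([-1.20145683e-03,  2.13742795e-02,  3.06696265e-02,  2.19099786e-03,
        6.96787999e-05, -1.66532715e-03]), 'joint_torque': array([ 3.69786518e-03, -5.10953379e+01, -2.44201827e+01,  2.21597343e-04,
       -5.44492796e-02, -3.11121676e-05]), 'eef_pos': array([ 0.58772633, -0.13177297,  0.16774181]), 'orientation': array([5.83407992e-04, 7.78909790e-01, 6.27135587e-01, 3.94183529e-04]), 'ft_force': array([-0.38267632, -0.10569939, -1.00224672]), 'wrist_torque': array([-0.01827487, -0.0093741 ,  0.01331793]), 'opening': 0.15567094705524082}
```

View pics/w3.png

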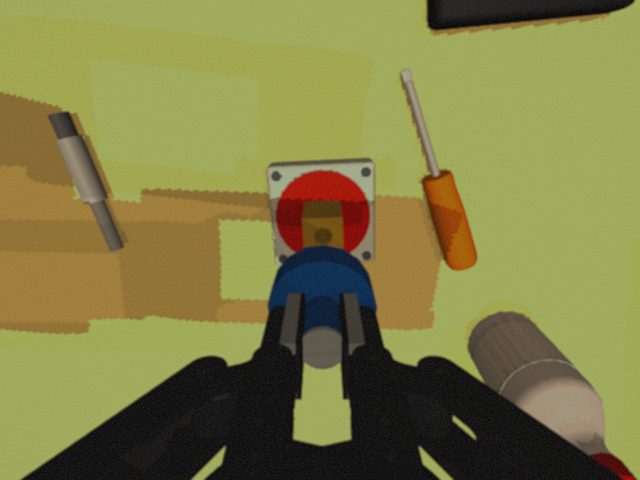

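View pics/s3c.png

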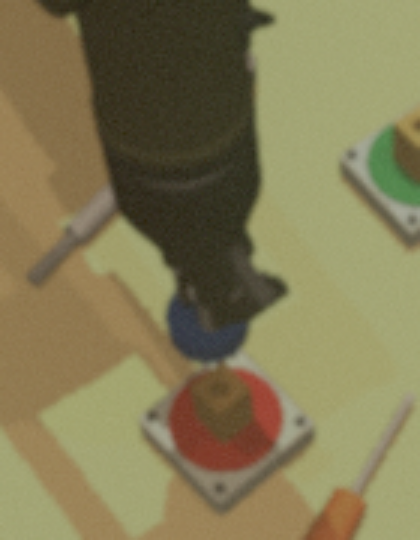

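The cap is off and the hole shows at about (322,236). Next is the rest.

```bash
cat >> h.py <<'E'
PC=np.array([.4627,.2756,.05]);YAW=.4065
NV=Ro.from_euler('ZY',[YAW,-.2618]).as_matrix()[:,2]
RR=Rtool(YAW,.2618,YAW)
E
python3 - <<'E'
from h import *
print(RR.as_matrix()[:,2],NV)
w=imaging.camera_info('wrist')
print('hole',np.round(atz(w,(322.5,236),.07),4))
delta(PC+NV*.1+[0,0,.0],RR)
E
```

```text
[ 0.23772851  0.1023365  -0.96592567] [-0.23772851 -0.1023365   0.96592567]
hole [ 0.5883 -0.1312  0.07  ]
t 4.8 eef [ 0.5867 -0.1314  0.1662] F [ 0.7 -0.1 -0.1] op 0.162
MOVE cm [ 35.61 -22.9    2.01] rot [-0.255  0.081 -0.618] |d| 42.39 deg 38.6
```

Request:
play_rows(moves="35.6 -22.9 1 -0.255 0.081 -0.618 1;35.6 -22.9 1 -0.255 0.081 -0.618 1;35.6 -22.9 1 -0.255 0.081 -0.618 1;35.6 -22.9 1 -0.255 0.081 -0.618 1;35.6 -22.9 1 -0.255 0.081 -0.618 1")

```text
time: 5.3
eef_pos: [0.4971, 0.1036, 0.1597]
orientation: [0.071, 0.544, 0.829, 0.109]
ft_force: [0.4, 0.7, 0.4]
opening: 0.162
```

```bash
python3 - <<'E'
from h import *
delta(PC+NV*.1+[0,0,.0],RR)
E
```

```text
t 5.3 eef [0.4971 0.1036 0.1597] F [0.4 0.7 0.4] op 0.162
MOVE cm [17.16  0.73  1.55] rot [-0.    -0.001  0.003] |d| 17.24 deg 0.2
```

Request:
play_rows(moves="17.2 0.7 1.5 0 0 0 1;17.2 0.7 1.5 0 0 0 1;17.2 0.7 1.5 0 0 0 1;17.2 0.7 1.5 0 0 0 1;17.2 0.7 1.5 0 0 0 1")

```text
time: 5.8
eef_pos: [0.4398, 0.267, 0.147]
orientation: [0.071, 0.543, 0.83, 0.109]
ft_force: [-0.2, 0.1, -1.0]
opening: 0.163
```

```bash
python3 - <<'E'
from h import *
delta(PC+NV*.022,RR)
w=imaging.camera_info('wrist')
snap('wrist','w4'); snap('scene','s4')
R=Ro.from_euler('ZY',[YAW,-.2618])
print([np.round(proj(w,PC+R.apply([a*.04,b*.035,0])),0).tolist() for a,b in [(1,1),(1,-1),(-1,-1),(-1,1)]])
im=cv2.imread('pics/s4.png');cv2.imwrite('pics/s4c.png',cv2.resize(im[80:200,280:420],None,fx=4,fy=4))
E
```

```text
t 5.8 eef [0.4398 0.267  0.147 ] F [-0.2  0.1 -1. ] op 0.163
MOVE cm [-0.12 -0.14  7.81] rot [-0.001 -0.001  0.005] |d| 7.81 deg 0.3
[[381.0, 183.0], [375.0, 284.0], [259.0, 283.0], [254.0, 183.0]]
```

View pics/w4.png

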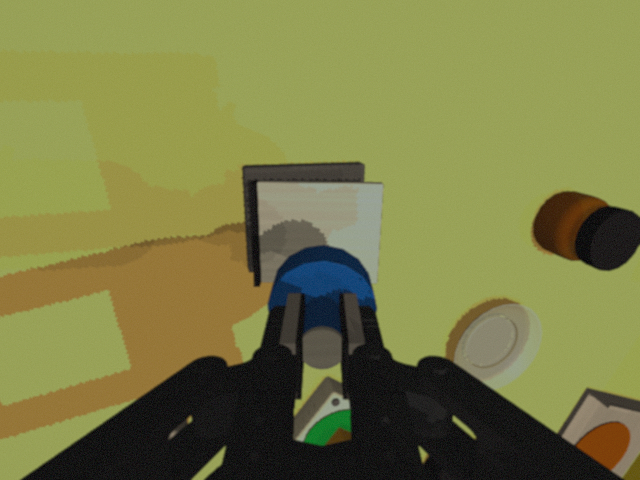

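View pics/s4c.png

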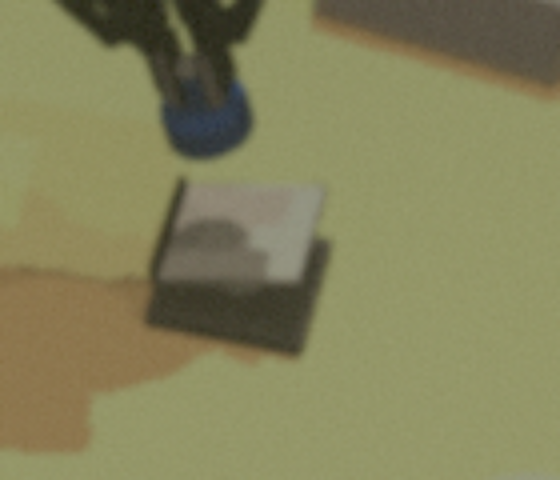

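Predicted plate corners match the picture within about 2 px, and the lip is on the left at x≈250. Lowering along the plate normal.

Request:
play_rows(moves="-0.1 -0.1 3 0 0 0 1;-0.1 -0.1 5.5 0 0 0 1;-0.1 -0.1 7 0 0 0 1;-0.1 -0.1 7 0 0 0 1;-0.1 -0.1 7 0 0 0 1")

```text
time: 6.4
eef_pos: [0.4586, 0.2692, 0.0803]
orientation: [0.072, 0.546, 0.828, 0.109]
ft_force: [0.3, -0.8, -1.4]
opening: 0.162
```

Request:
play_rows(moves="0 0 0.2 0 0 0 1;0 0 0.4 0 0 0 1;0 0 0.4 0 0 0 1")

```text
time: 6.7
eef_pos: [0.4596, 0.271, 0.0773]
orientation: [0.073, 0.545, 0.828, 0.11]
ft_force: [-0.7, -0.9, -0.6]
opening: 0.164
```

Request:
play_rows(moves="0 0 0.2 0 0 0 1;0 0 0.2 0 0 0 1")

```text
time: 6.9
eef_pos: [0.4597, 0.2713, 0.0749]
orientation: [0.073, 0.545, 0.828, 0.11]
ft_force: [0.2, -0.9, -0.8]
opening: 0.167
```

Request:
play_rows(moves="0 0 0.1 0 0 0 1;0 0 0.2 0 0 0 1;0 0 0.2 0 0 0 1")

```text
time: 7.2
eef_pos: [0.4601, 0.2714, 0.0727]
orientation: [0.072, 0.545, 0.828, 0.109]
ft_force: [-0.1, -0.4, -1.7]
opening: 0.162
```

Request:
play_rows(moves="0 0 0.1 0 0 0 1;0 0 0.15 0 0 0 1;0 0 0.15 0 0 0 1")

```text
time: 7.5
eef_pos: [0.4606, 0.2716, 0.0721]
orientation: [0.073, 0.545, 0.828, 0.11]
ft_force: [-1.9, -1.5, 7.8]
opening: 0.164
```

```bash
python3 - <<'E'
from h import *
delta(PC+NV*.022,RR)
snap('wrist','w5'); snap('scene','s5')
im=cv2.imread('pics/s5.png');cv2.imwrite('pics/s5c.png',cv2.resize(im[80:200,280:420],None,fx=4,fy=4))
E
```

```text
t 7.5 eef [0.4606 0.2716 0.0721] F [-1.9 -1.5  7.8] op 0.164
MOVE cm [ 0.29 -0.23  0.03] rot [0.002 0.001 0.   ] |d| 0.37 deg 0.1
```

View pics/w5.png

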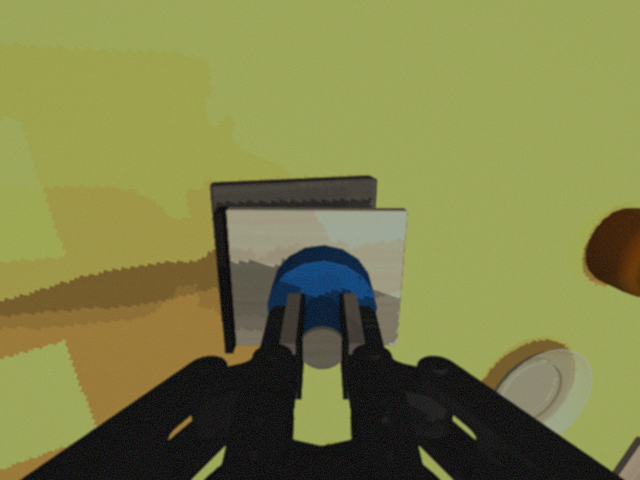

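View pics/s5c.png

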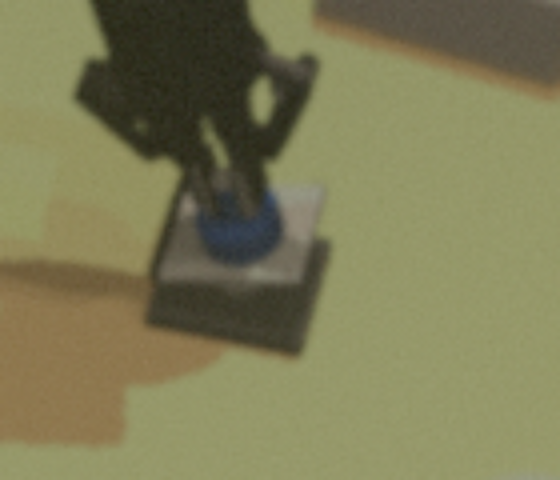

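Contact at the expected height with about 8 N, and the cap is near the plate's middle. Releasing and backing off along the normal.

Request:
play_rows(moves="0 0 0 0 0 0 2.5;0 0 0 0 0 0 4;0 0 0 0 0 0 4;0 0 0 0 0 0 4;0 0 -1 0 0 0 4")

```text
time: 8.1
eef_pos: [0.4575, 0.2701, 0.0802]
orientation: [0.072, 0.545, 0.828, 0.108]
ft_force: [0.1, -0.2, -0.6]
opening: 0.469
```

Request:
play_rows(moves="0 0 -3 0 0 0 4;0 0 -7 0 0 0 4;0 0 -11 0 0 0 4;0 0 -11 0 0 0 4")

```text
time: 8.5
eef_pos: [0.434, 0.2605, 0.1934]
orientation: [0.075, 0.545, 0.828, 0.114]
ft_force: [0.8, 0.6, 0.3]
opening: 0.471
```

```bash
python3 - <<'E'
from h import *
snap('wrist','w6'); snap('scene','s6')
im=cv2.imread('pics/s6.png');cv2.imwrite('pics/s6c.png',cv2.resize(im[80:200,280:420],None,fx=4,fy=4))
delta([.428,-.298,.20],Rtool(-.55))
E
```

```text
t 8.6 eef [0.4323 0.2595 0.1891] F [ 0.3  0.8 -0.7] op 0.468
MOVE cm [-51.04 -21.37  -6.94] rot [ 0.246 -0.127  0.951] |d| 55.76 deg 56.8
```

View pics/w6.png

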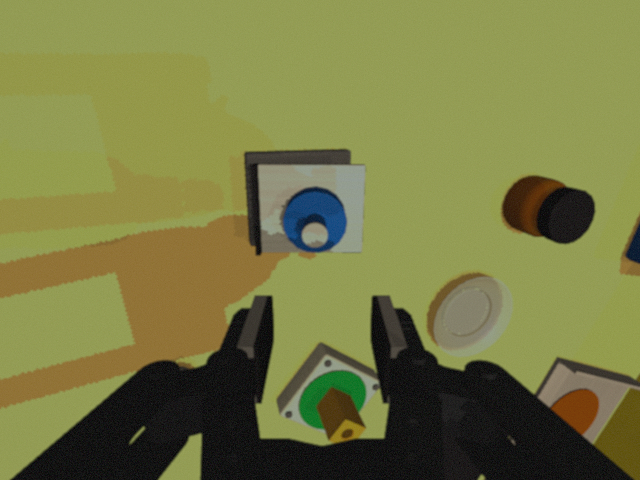

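View pics/s6c.png

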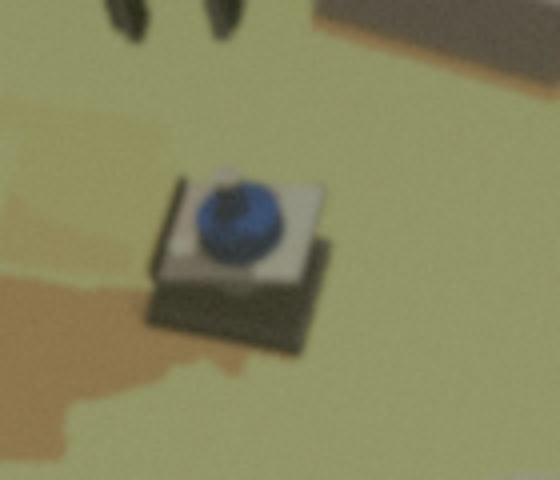

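The cap stands flat near the plate's middle, at about (315,218) in the wrist view. On to the probe.

Request:
play_rows(moves="-51 -21.4 -6.9 0.246 -0.127 0.951 6;-51 -21.4 -6.9 0.246 -0.127 0.951 6;-51 -21.4 -6.9 0.246 -0.127 0.951 6;-51 -21.4 -6.9 0.246 -0.127 0.951 6;-51 -21.4 -6.9 0.246 -0.127 0.951 6")

```text
time: 9.1
eef_pos: [0.4285, 0.0077, 0.1912]
orientation: [0.017, 0.812, 0.583, 0.025]
ft_force: [1.7, 0.3, 1.1]
opening: 0.698
```

```bash
python3 - <<'E'
from h import *
delta([.428,-.298,.20],Rtool(-.55))
E
```

```text
t 9.1 eef [0.4285 0.0077 0.1912] F [1.7 0.3 1.1] op 0.698
MOVE cm [-28.98   9.75  -0.92] rot [ 0.054 -0.027  0.225] |d| 30.59 deg 13.4
```

Request:
play_rows(moves="-29 9.7 -0.9 0.054 -0.027 0.225 6;-29 9.7 -0.9 0.054 -0.027 0.225 6;-29 9.7 -0.9 0.054 -0.027 0.225 6;-29 9.7 -0.9 0.054 -0.027 0.225 6;-29 9.7 -0.9 0.054 -0.027 0.225 6")

```text
time: 9.6
eef_pos: [0.4291, -0.2423, 0.1979]
orientation: [-0.0, 0.871, 0.491, 0.001]
ft_force: [1.0, 0.2, -0.7]
opening: 0.703
```

```bash
python3 - <<'E'
from h import *
delta([.428,-.298,.20],Rtool(-.55))
E
```

```text
t 9.6 eef [ 0.4291 -0.2423  0.1979] F [ 1.   0.2 -0.7] op 0.703
MOVE cm [-4.82  2.79 -0.22] rot [ 0.001 -0.002  0.005] |d| 5.58 deg 0.3
```

Request:
play_rows(moves="-4.8 2.8 -0.2 0 -0.002 0.005 6;-4.8 2.8 -0.2 0 -0.002 0.005 6;-4.8 2.8 -0.2 0 -0.002 0.005 6;-4.8 2.8 -0.2 0 -0.002 0.005 6")

```text
time: 10.0
eef_pos: [0.4284, -0.2946, 0.2001]
orientation: [-0.0, 0.872, 0.489, 0.0]
ft_force: [-0.3, 0.2, -0.7]
opening: 0.704
```

```bash
python3 - <<'E'
from h import *
delta([.428,-.298,.20],Rtool(-.55))
w=imaging.camera_info('wrist')
snap('wrist','w7')
for z in (.108,.05,.01): print(proj(w,[.4285,-.298,z]))
E
```

```text
t 10.0 eef [ 0.4284 -0.2946  0.2001] F [-0.3  0.2 -0.7] op 0.704
MOVE cm [-0.31  0.14  0.01] rot [ 0.    -0.001  0.001] |d| 0.34 deg 0.0
[323.39182184 243.74339541]
[323.12464448 217.61423154]
[322.99011227 204.4573756 ]
```

View pics/w7.png

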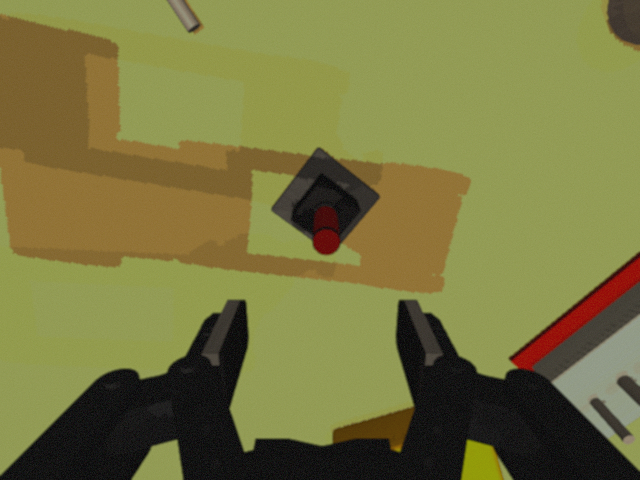

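Request:
play_rows(moves="-0.3 0.1 4 0 0 0 5.5;-0.3 0.1 8 0 0 0 5;-0.3 0.1 8.5 0 0 0 5;-0.3 0.1 8.5 0 0 0 5")

```text
time: 10.45
eef_pos: [0.4282, -0.2973, 0.1158]
orientation: [0.0, 0.872, 0.49, 0.0]
ft_force: [-0.3, -0.4, 0.0]
opening: 0.585
```

```bash
python3 - <<'E'
from h import *
delta([.4285,-.2975,.062],Rtool(-.55))
snap('wrist','w8')
E
```

```text
t 10.45 eef [ 0.4282 -0.2973  0.1158] F [-0.3 -0.4  0. ] op 0.585
MOVE cm [-0.    0.04  5.38] rot [ 0.    -0.     0.003] |d| 5.38 deg 0.1
```

View pics/w8.png

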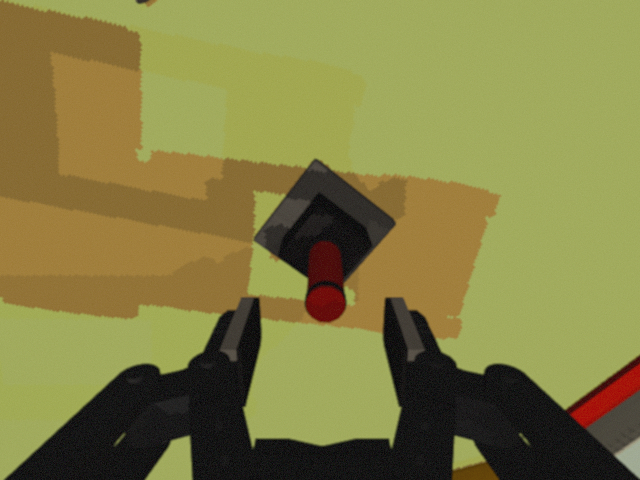

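The probe at (325,303) is centred between the pads. Descending and closing.

Request:
play_rows(moves="0 0 3 0 0 0 5;0 0 5.3 0 0 0 5;0 0 5.3 0 0 0 5;0 0 5.3 0 0 0 5;0 0 5.3 0 0 0 1.2")

```text
time: 11.0
eef_pos: [0.4305, -0.3005, 0.0656]
orientation: [0.004, 0.872, 0.489, 0.001]
ft_force: [0.7, -0.2, -0.1]
opening: 0.429
```

Request:
play_rows(moves="0 0 0 0 0 0 1.2;0 0 0 0 0 0 1.2;0 0 0 0 0 0 1.2;0 0 0 0 0 0 1.2;0 0 0 0 0 0 1.2")

```text
time: 11.5
eef_pos: [0.43, -0.3003, 0.0652]
orientation: [0.003, 0.872, 0.489, 0.001]
ft_force: [-0.8, 0.5, 7.8]
opening: 0.192
```

Request:
play_rows(moves="0 0 -2 0 0 0 1.2;0 0 -4 0 0 0 1.2;0 0 -7 0 0 0 1.2;0 0 -10 0 0 0 1.2;0 0 -10 0 0 0 1.2")

```text
time: 12.0
eef_pos: [0.4312, -0.3014, 0.1681]
orientation: [0.006, 0.872, 0.489, 0.002]
ft_force: [0.2, -0.6, -0.4]
opening: 0.194
```

```bash
python3 - <<'E'
from h import *
snap('wrist','w9'); snap('scene','s9'); snap('top','t9')
im=cv2.imread('pics/s9.png');cv2.imwrite('pics/s9c.png',cv2.resize(im[230:370,70:230],None,fx=4,fy=4))
delta([.588,-.1315,.155],Rtool(-.25))
E
```

```text
t 12.15 eef [ 0.4283 -0.299   0.1634] F [-0.2  0.2 -0.5] op 0.195
MOVE cm [22.62  4.87  0.84] rot [ 0.003  0.001 -0.299] |d| 23.16 deg 17.1
```

View pics/w9.png

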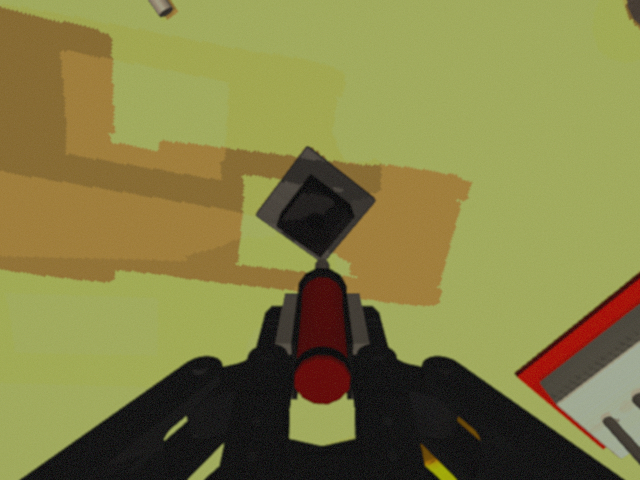

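View pics/s9c.png

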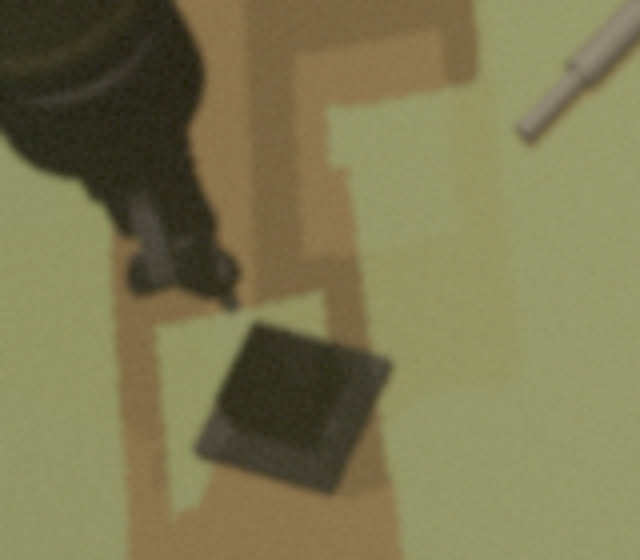

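Request:
play_rows(moves="22.6 4.9 0.5 0 0 -0.299 1.2;22.6 4.9 0.5 0 0 -0.299 1.2;22.6 4.9 0.5 0 0 -0.299 1.2;22.6 4.9 0.5 0 0 -0.299 1.2;22.6 4.9 0.5 0 0 -0.299 1.2")

```text
time: 12.65
eef_pos: [0.5896, -0.1291, 0.1565]
orientation: [0.001, 0.789, 0.614, 0.0]
ft_force: [-0.7, -1.5, 0.6]
opening: 0.196
```

Request:
play_rows(moves="0 0 0 0 0 0 1.2;0 0 0 0 0 0 1.2")

```text
time: 12.85
eef_pos: [0.5875, -0.1312, 0.1566]
orientation: [0.0, 0.789, 0.614, -0.001]
ft_force: [-1.2, -0.1, -1.3]
opening: 0.194
```

```bash
python3 - <<'E'
from h import *
delta([.588,-.1315,.124],Rtool(-.25))
w=imaging.camera_info('wrist')
snap('wrist','w10'); snap('scene','s10');snap('top','t10')
s=ctrl.state();R=Rq(s['orientation'])
print('tip pred px',proj(w,s['eef_pos']+R.apply([0,0,.052])))
im=cv2.imread('pics/s10.png');a=cv2.resize(im[210:350,200:340],None,fx=4,fy=4)
cv2.imwrite('pics/s10c.png',a)
im=cv2.imread('pics/w10.png');cv2.imwrite('pics/w10c.png',cv2.resize(im[150:300,220:420],None,fx=4,fy=4,interpolation=cv2.INTER_CUBIC))
E
```

```text
t 12.85 eef [ 0.5875 -0.1312  0.1566] F [-1.2 -0.1 -1.3] op 0.194
MOVE cm [-0.01  0.05  3.26] rot [-0.001  0.002  0.002] |d| 3.26 deg 0.2
tip pred px [319.52499825 268.10419293]
```

View pics/w10c.png

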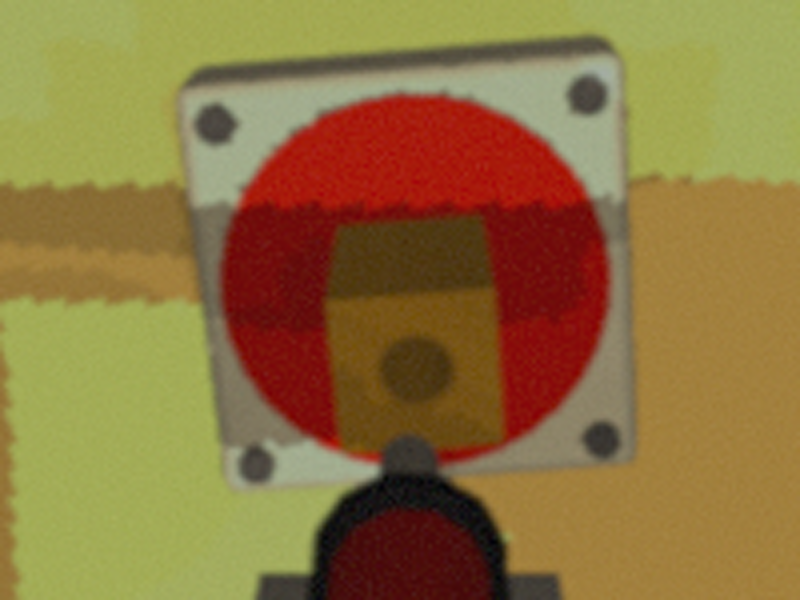

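View pics/s10c.png

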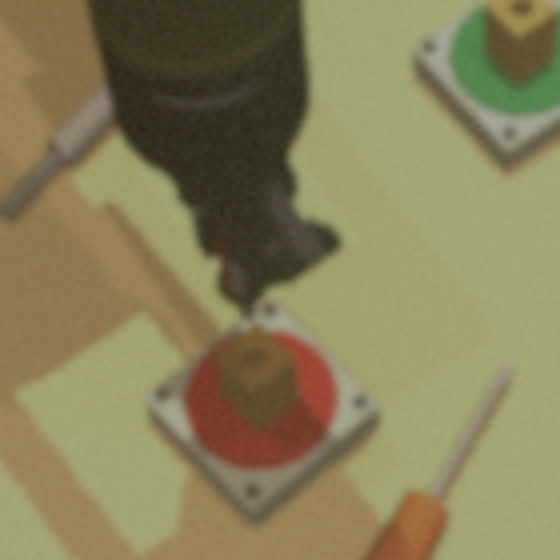

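```bash
python3 - <<'E'
from h import *
w=imaging.camera_info('wrist');s=ctrl.state();sc=imaging.camera_info('scene')
h=atz(w,(220+418.5/4-.4,150+370.5/4-.4),.07); zt=s['eef_pos'][2]-.052
for py in (438,445,450):
    t=atz(w,(220+410/4-.4,150+py/4-.4),zt)
    print('hole',np.round(h,4),'tip',np.round(t,4),'shift tool cm',np.round(Rq(s['orientation']).inv().apply(h-t)*100,2))
hs=atz(sc,(200+258/4-.4,210+356/4-.4),.07);ts=atz(sc,(200+250/4-.4,210+310/4-.4),zt)
print('scene',np.round(hs,4),np.round(ts,4),np.round(Rq(s['orientation']).inv().apply(hs-ts)*100,2))
im=cv2.imread('pics/s10.png');a=cv2.resize(im[270:320,235:290],None,fx=10,fy=10,interpolation=cv2.INTER_CUBIC)
cv2.imwrite('pics/s10d.png',cv2.convertScaleAbs(a,alpha=1.5))
E
```

```text
hole [ 0.5896 -0.1343  0.07  ] tip [ 0.5892 -0.1304  0.1057] shift tool cm [-0.36  0.14  3.57]
hole [ 0.5896 -0.1343  0.07  ] tip [ 0.5889 -0.1313  0.1057] shift tool cm [-0.26  0.14  3.57]
hole [ 0.5896 -0.1343  0.07  ] tip [ 0.5887 -0.1321  0.1057] shift tool cm [-0.18  0.14  3.57]
scene [ 0.5881 -0.1321  0.07  ] [ 0.5842 -0.1287  0.1057] [-0.22  0.46  3.57]
```

View pics/s10d.png

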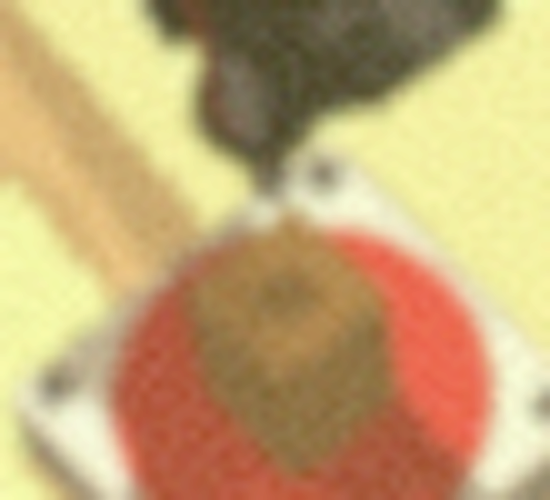

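```bash
python3 - <<'E'
from h import *
s=ctrl.state();sc=imaging.camera_info('scene')
hs=atz(sc,(235+28.8-.45,270+29-.45),.07)
for y in (18,18.7): 
  ts=atz(sc,(235+26.8-.45,270+y-.45),.1047)
  print('scene',np.round(hs,4),np.round(ts,4),np.round(Rq(s['orientation']).inv().apply(hs-ts)*100,2))
E
```

```text
scene [ 0.587  -0.1328  0.07  ] [ 0.5833 -0.1299  0.1047] [-0.18  0.43  3.47]
scene [ 0.587  -0.1328  0.07  ] [ 0.5842 -0.1309  0.1047] [-0.1   0.31  3.47]
```

Request:
play_rows(moves="-0.2 0.2 1.5 0 0 0 1.2;-0.2 0.2 2.8 0 0 0 1.2;-0.2 0.2 2.8 0 0 0 1.2;-0.2 0.2 2.8 0 0 0 1.2")

```text
time: 13.4
eef_pos: [0.5892, -0.1351, 0.1301]
orientation: [0.001, 0.79, 0.613, -0.0]
ft_force: [0.5, -0.3, 0.1]
opening: 0.192
```

```bash
python3 - <<'E'
from h import *
delta([.588,-.1325,.09],Rtool(-.25))
snap('wrist','w11'); snap('scene','s11')
im=cv2.imread('pics/s11.png');a=cv2.resize(im[270:320,235:290],None,fx=8,fy=8,interpolation=cv2.INTER_CUBIC)
im=cv2.imread('pics/w11.png');b=cv2.resize(im[220:320,270:370],None,fx=4,fy=4,interpolation=cv2.INTER_CUBIC)
cv2.imwrite('pics/b11.png',np.hstack([cv2.convertScaleAbs(a,alpha=1.5)[:400],cv2.convertScaleAbs(b,alpha=1.5)])[:, :800])
E
```

```text
t 13.4 eef [ 0.5892 -0.1351  0.1301] F [ 0.5 -0.3  0.1] op 0.192
MOVE cm [ 0.23 -0.18  4.01] rot [ 0.002  0.002 -0.001] |d| 4.02 deg 0.2
```

View pics/b11.png

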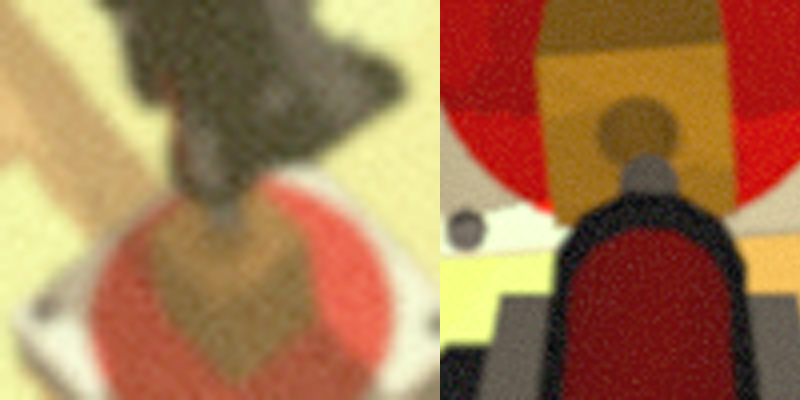

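```bash
python3 - <<'E'
from h import *
s=ctrl.state();sc=imaging.camera_info('scene');w=imaging.camera_info('wrist');R=Rq(s['orientation']).inv()
g=lambda x,y:(270+(x-440+.5)/4-.5,220+(y+.5)/4-.5)
h=atz(w,g(638,133),.07)
for y in (158,166): t=atz(w,g(650,y),.078);print('w',np.round(h,4),np.round(t,4),np.round(R.apply(h-t)*100,2))
q=lambda x,y:(235+(x+.5)/8-.5,270+(y+.5)/8-.5)
h=atz(sc,q(230,232),.07)
for y in (222,228): t=atz(sc,q(222,y),.078);print('s',np.round(h,4),np.round(t,4),np.round(R.apply(h-t)*100,2))
E
```

```text
w [ 0.5909 -0.1322  0.07  ] [ 0.5923 -0.133   0.078 ] [ 0.04 -0.17  0.8 ]
w [ 0.5909 -0.1322  0.07  ] [ 0.5921 -0.1341  0.078 ] [ 0.16 -0.17  0.8 ]
s [ 0.5869 -0.1329  0.07  ] [ 0.5869 -0.1347  0.078 ] [ 0.18 -0.05  0.8 ]
s [ 0.5869 -0.1329  0.07  ] [ 0.5879 -0.1358  0.078 ] [ 0.27 -0.17  0.8 ]
```

Both cameras ask for a shift of about +1.5 mm in x and −1.2 mm in y. Applying it and descending.

Request:
play_rows(moves="0.15 -0.12 0 0 0 0 1.2;0.15 -0.12 0.5 0 0 0 1.2;0.15 -0.12 0.9 0 0 0 1.2;0.15 -0.12 1.2 0 0 0 1.2;0.15 -0.12 1.2 0 0 0 1.2")

```text
time: 14.0
eef_pos: [0.5888, -0.1327, 0.1179]
orientation: [0.001, 0.79, 0.613, 0.0]
ft_force: [0.2, 0.2, 0.0]
opening: 0.196
```

Request:
play_rows(moves="0 0 0.3 0 0 0 1.2;0 0 0.6 0 0 0 1.2;0 0 0.6 0 0 0 1.2")

```text
time: 14.3
eef_pos: [0.589, -0.1329, 0.1121]
orientation: [0.002, 0.79, 0.613, 0.0]
ft_force: [-0.8, -0.6, -0.3]
opening: 0.189
```

The tip is 10 mm in with no force. Continuing.

Request:
play_rows(moves="0 0 0.4 0 0 0 1.2;0 0 0.8 0 0 0 1.2;0 0 1.2 0 0 0 1.2;0 0 1.6 0 0 0 1.2;0 0 1.6 0 0 0 1.2")

```text
time: 14.8
eef_pos: [0.589, -0.1328, 0.0958]
orientation: [0.001, 0.79, 0.613, 0.0]
ft_force: [-0.3, 0.1, -0.2]
opening: 0.195
```

Request:
play_rows(moves="0 0 0.2 0 0 0 1.2;0 0 0.4 0 0 0 1.2;0 0 0.4 0 0 0 1.2")

```text
time: 15.1
eef_pos: [0.5893, -0.133, 0.0924]
orientation: [0.002, 0.79, 0.613, 0.0]
ft_force: [0.0, 0.0, 0.1]
opening: 0.189
```

Request:
play_rows(moves="0 0 0.1 0 0 0 1.2;0 0 0.2 0 0 0 1.2;0 0 0.2 0 0 0 1.2")

```text
time: 15.4
eef_pos: [0.5894, -0.133, 0.0905]
orientation: [0.002, 0.79, 0.613, 0.0]
ft_force: [-0.8, -0.2, 0.2]
opening: 0.193
```

Request:
play_rows(moves="0 0 0.1 0 0 0 1.2;0 0 0.15 0 0 0 1.2;0 0 0.15 0 0 0 1.2")

```text
time: 15.7
eef_pos: [0.5895, -0.1331, 0.0902]
orientation: [0.002, 0.79, 0.613, 0.001]
ft_force: [-2.5, -0.1, 6.0]
opening: 0.194
```

Contact came at TCP z = 0.090, the height expected for the shoulder to be seated. A quick look before releasing.

```bash
python3 - <<'E'
from h import *
snap('wrist','w12'); snap('scene','s12')
im=cv2.imread('pics/s12.png');a=cv2.resize(im[265:325,230:290],None,fx=6.67,fy=6.67,interpolation=cv2.INTER_CUBIC)[:400,:400]
im=cv2.imread('pics/w12.png');b=cv2.resize(im[220:320,270:370],None,fx=4,fy=4,interpolation=cv2.INTER_CUBIC)
cv2.imwrite('pics/b12.png',cv2.convertScaleAbs(np.hstack([a,b]),alpha=1.5))
E
```

```text
(no output)
```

View pics/b12.png

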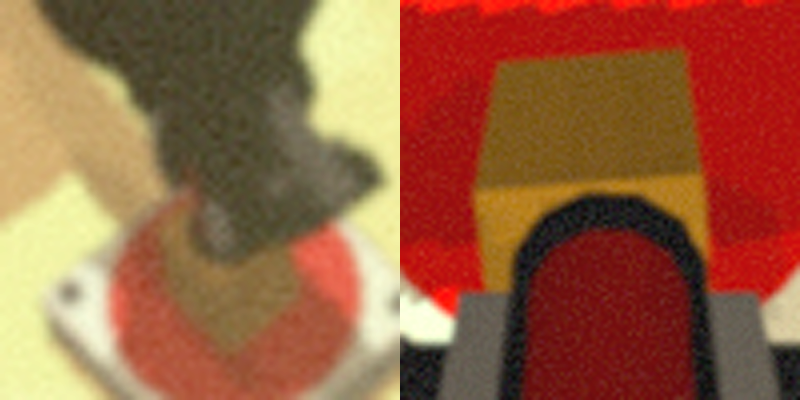

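The shoulder disc lies on the post top with no gap visible. Letting go and retracting.

Request:
play_rows(moves="0 0 0 0 0 0 3;0 0 0 0 0 0 5;0 0 0 0 0 0 5;0 0 0 0 0 0 5;0 0 0 0 0 0 5")

```text
time: 16.3
eef_pos: [0.5894, -0.133, 0.089]
orientation: [0.002, 0.79, 0.613, 0.0]
ft_force: [-0.7, -0.5, 0.3]
opening: 0.582
```

Request:
play_rows(moves="0 0 -2 0 0 0 5;0 0 -5 0 0 0 5;0 0 -9 0 0 0 5;0 0 -13 0 0 0 5;0 0 -13 0 0 0 5")

```text
time: 16.8
eef_pos: [0.593, -0.1339, 0.2257]
orientation: [0.007, 0.79, 0.613, 0.004]
ft_force: [0.5, 0.0, -0.2]
opening: 0.587
```

Request:
play_rows(moves="0 -8 0 0 0 0 5;0 -14 0 0 0 0 5;0 -14 0 0 0 0 5;0 -14 0 0 0 0 5;0 -14 0 0 0 0 5")

```text
time: 17.3
eef_pos: [0.4526, -0.0978, 0.2186]
orientation: [0.002, 0.79, 0.613, 0.001]
ft_force: [0.6, -1.2, -0.9]
opening: 0.588
```

```bash
python3 - <<'E'
from h import *
s=ctrl.state();print(s['time'],s['eef_pos'],s['ft_force'],s['opening'])
snap('wrist','w13'); snap('scene','s13'); snap('top','t13')
im=cv2.imread('pics/s13.png');t=cv2.imread('pics/t13.png')
z=lambda m,x,y:cv2.resize(m[y-30:y+30,x-30:x+30],None,fx=6.67,fy=6.67,interpolation=cv2.INTER_CUBIC)[:400,:400]
cv2.imwrite('pics/b13.png',cv2.convertScaleAbs(np.hstack([z(im,262,290),z(im,340,140)]),alpha=1.5))
E
```

```text
17.3 [ 0.45262057 -0.09778549  0.2186386 ] [ 0.61245444 -1.22042904 -0.9035524 ] 0.5876757968034707
```

View pics/b13.png

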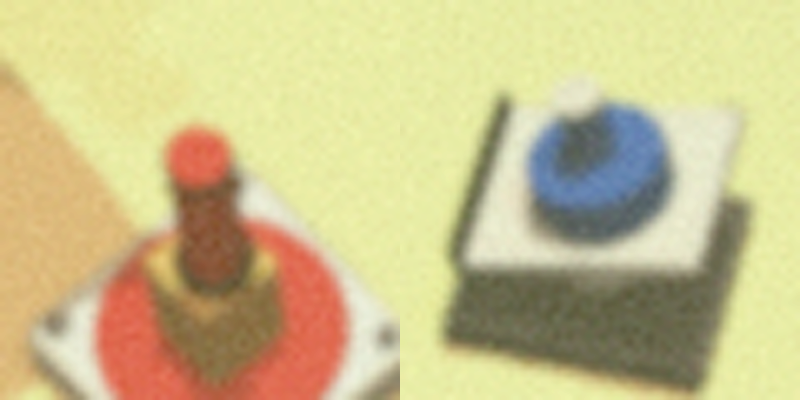

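View pics/t13.png

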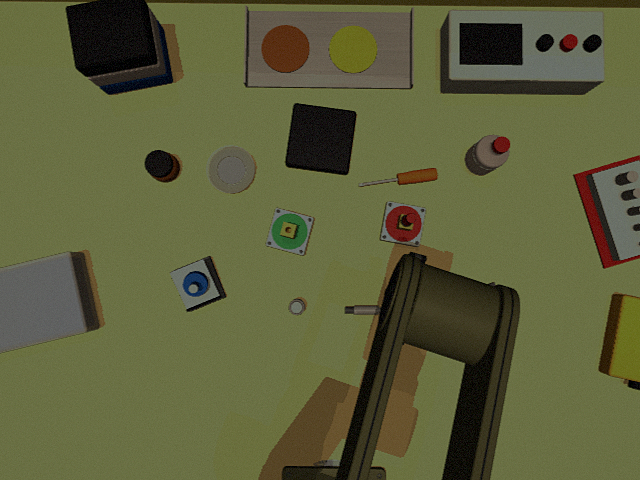

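View pics/w13.png

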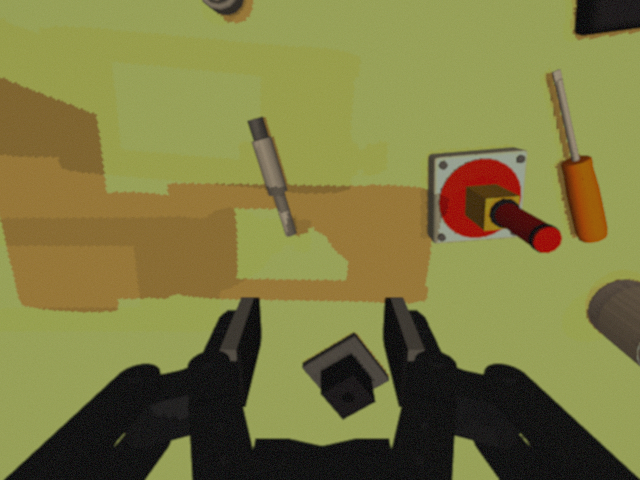

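```bash
python3 - <<'E'
from h import *
sc=imaging.camera_info('scene');w=imaging.camera_info('wrist')
print(proj(sc,[.588,-.132,.133]),'seen',232+197.5/6.67-.4,260+155/6.67-.4)
print('tri top',tri([(sc,(261.2,282.8)),(w,(545,238))]))
# knob top on cap
print(proj(sc,PC+NV*.045),'seen',310+178/6.67-.4,110+98/6.67-.4)
print(ctrl.sign_off())
E
```

```text
[261.37440191 282.38655206] seen 261.2101949025488 282.8383808095952
tri top [ 0.59010188 -0.13171922  0.13405409]
[335.94003092 122.96382982] seen 336.2866566716642 124.29265367316341
the job is handed in; nothing more can be done
None
```

The blue cap is on the sloped rest and the probe is plugged fully home in the red-ringed jack. I let go, retracted the arm and handed the job in at about 17.5 s of the 58 s allowed.

- **Cap:** I lifted it by its knob and set it on the plate with the gripper tilted to match the slope. The last pictures show it standing flat with the knob up. The knob top is within about 1.5 px of where it would be with the cap exactly in the plate's middle (roughly 3 mm). At release the gripper itself read about 4 mm off centre.
- **Probe:** The pin went in with no noticeable force until the shoulder touched, at the height expected. The top of the handle measures 134 mm above the bench, against 133 mm for fully home.
- **Forces:** The highest force I read was about 8 N.
- **Other things:** In the last pictures the bystanders look to be where they started. I judged this by eye and did not measure it.

The cameras disagreed by about 2 mm sideways while I was lining up the pin. That is within their stated accuracy, and averaging them was enough for the pin to enter cleanly. No check failed.

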